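Vacuum-seal a food box: seat it in the corner and hold the pump lever level

ROBOT

A 6-joint arm with a two-finger parallel gripper is mounted at the origin on the work surface. World frame = base frame: x ahead of the robot, y to its left, z up, the work surface at z = 0. Lengths are in mm, angles in rad, forces in N, time in s.
With the tool pointing down it reaches from about 300 to 775 mm from the base axis. Payload 14.6 kg.
Tool frame: the origin (TCP) lies between the finger pads; the fingertips stand manip.tip_reach ahead of it and the grasp point (between the pads) lies 5 mm behind it (manip.tip_reach is the distance from the TCP to the fingertips, in mm); z points along the fingers, y is the line along which they close (so a half turn about z gives the same grasp; the last joint's range is limited). The gripper opens to 94 mm and grips with 3 to 60 N. Pads are 16 mm wide; open, the fingers measure 119 mm over their backs; the gripper's body (75 mm by 177 mm) begins 78 mm behind the grasp point.
Start: joints at [1.068, 0.3, 1.521, -0, 1.321, -0.067], TCP at [232.171, 498.584, 219.446] pointing down, gripper open.
Joint ranges: [-3.03, 3.03], [-0.79, 2.21], [0.23, 2.52], [-1.04, 4.18], [0, 3.07], [-2.55, 2.55]. Speed limits (rad/s): [2.22, 2.22, 2.57, 3.14, 3.14, 3.14].

INTERFACE

Orientations are given as [roll, pitch, yaw] about the fixed x, y, z axes, in that order (R = Rz(yaw) Ry(pitch) Rx(roll)).
In Python, from cell import manip gives the robot as it stands. The module is installed in compiled form; this text tells all that it offers.
- The arm moves only by the shell command python3 -m creep 'ROWS' [FORCE]. ROWS is JSON, a list of rows, each a list of 3 entries, a list of its own where there are three numbers: the opening, from -1 (shut) to 1 (fully open), then the shift along the tool's x, y, z in cm, then the turn about the tool's z in units of 5 degrees (1.0 is 5 degrees). In form: [[grip, [tx, ty, tz], roll], ...]. A call has 1 to 12 rows; each row is the pose to reach, as a shift and turn from the pose commanded when the call began, along the tool's axes at that moment; what a row does not reach only later rows make up. A row lasts 1/10 s, in which the tool goes at most 50 mm and 8.59 degrees, less where a joint would pass 70% of its speed; a pose out of reach is approached as far as the arm can. A call with a gripper value outside its range is refused whole. The fingers move at their own pace and stop on an object; FORCE is the grip in N (left out, the last holds). Time passes only in rows, so rows that repeat a pose let the fingers close. It gives the time, the measured TCP pose, the force, the opening and the grip force at its end, in the units of the state.
- manip.read_state(): the state, without advancing time (a new reading comes with each control period).
- manip.camera(name): name is "side" or "top" or "wrist"; returns the picture (420x560x3 uint8, red, green, blue); there is no depth.
- manip.camera_params(name): a dict with "fovy" (degrees; the focal length in pixels is half the picture's height over the tangent of half this angle, whatever the lens; pixels are square), "cx", "cy" (the principal point, pixels), "origin" and "attitude" of the camera in the world. Camera axes: x right, y down, z forward; pixel columns grow to the right and rows downward; lengths in mm; the calibration is good to about 2 mm. A picture is of the moment at which its call begins: read the wrist's pose just before it. camera_params takes no time and is no camera call; for the wrist camera it gives the pose at the moment of the call.
- manip.sign_off(): hands the job in; it is judged then, once.
The state is a dict: "clock": time; "joints": joint angles; "qd": joint speeds; "effort": joint torques, N m; "eef_pos": TCP position; "eef_rot": TCP orientation; "wrist_force": force on the tool from outside, world axes, zero at the start; "moment": the same for the moment, N m; "finger_gap": finger opening in mm; "finger_force": force on a finger pad.
Only numpy, scipy, OpenCV 4.12 (cv2) and the standard library are available. Lean on these libraries where they do the work, as an engineer would, in place of code of your own. Each camera call takes 0.05 s, during which the arm holds its last target. There are 200 camera calls.

TASK

Push the lidded food box along the counter, without lifting it, into the corner of the vacuum sealer until one long side is flush against the aluminium fence and one short side is flush against the white housing. Then press the sealer's sprung lever down on its flat grey paddle with the fingertips until the lever arm lies level (pump position) and keep it there: never push it to the bottom of its swing, which starts the sealing. Finish while still holding the lever level, with the box still home, and leave the other kitchen things where they stand.

Things in the scene. Friction and masses are not known exactly. Their poses are not given: they have to be found in the camera images.
- sealer: Fixed vacuum sealer. Origin: inner corner of its two fences at counter level; z up; the box belongs in the quadrant x < 0, y < 0. Aluminium fence: inner face is the plane x = 0, from y = -200 to 0 mm, 20 mm thick, 50 tall. White housing: its side is the other fence, plane y = 0; it fills x = -110 to 20, y = 0 to 120 mm, 85 mm tall, with steel hinge cheeks on top up to 130 mm.
- lever: The sprung lever with its paddle. Origin: middle of its hinge pin, fixed on the sealer at x = -30, y = 65, z = 118 mm of the sealer's frame. The arm, a steel strip 18 mm wide and 8 mm thick, runs along the lever's own -x, out over the housing's front edge; when level its axes are parallel to the sealer's.
- lever_angle (a joint): Angle of the sprung lever, rad: 0 at rest (arm sloping up by 0.4 rad towards the paddle), 0.4 when the arm is level, 0.7 at the bottom stop (sloping down by 0.3). It springs back to 0 when let go. Pressing at the paddle takes about 2.5 N to start, 6 N to hold level, 8.5 N at the bottom.
- paddle (a point): Flat light-grey plastic paddle on the lever's free end, 45 (along the lever) x 44 x 12 mm. This point: centre of its top face, 140 mm from the hinge; z is normal to that face (upright when the lever is level), x points along the lever to the hinge. It is about 178 mm over the counter at rest and 124 mm when level; on the way down it moves some 14 mm away from the hinge.
- foodbox: Loose flat-sided food box, 100 (its x) x 140 (its y) x 62 mm tall, grey with a white lid of the same outline, 0.3 to 0.65 kg, too wide to grasp. Origin: centre of its underside, z up. It starts some cm clear of both fences, askew by up to 0.4 rad from the sealer's axes. Home in the corner, its origin is at x = -50, y = -70 mm of the sealer's frame with the axes parallel.
- mug: Bystander, to be left alone: handled blue stoneware mug, 80 mm wide, 90 mm tall. Origin: centre of its underside.
- shaker: Bystander, to be left alone: small glass shaker with a steel cap, 40 mm wide, 75 mm tall. Origin: centre of its underside.
- jar: Bystander, to be left alone: blue stoneware storage jar with a wooden cap, 90 mm wide, 130 mm tall. Origin: centre of its underside.
- spatula: Bystander, to be left alone: wooden-handled spatula lying on the counter, about 0.3 m long. Origin: a point on its axis near the middle of its length.
- bowl: Bystander, to be left alone: white bowl, 130 mm wide, 50 mm tall. Origin: centre of its underside.
- grinder: Bystander, to be left alone: turned dark-wood pepper grinder, 52 mm wide, 150 mm tall. Origin: centre of its underside.
Mind the look-alikes: they are no part of the job. What is shaped like the foodbox but purple or red is not meant.

How it is judged:
By the outcome, as a careful person would: the job done as asked, in the order asked, and still so for the second after the job is handed in, while the arm keeps its last pose, push and grip.
It also fails if it takes over 64 s, if anything falls off the work surface, if the arm or the gripper's body presses on something with over 40 N, if the wrist force passes 120 N, or if a joint passes its speed limit or range.

## Working session

There is one attempt and no reset: what is moved stays moved. The work goes in short steps, Python scripts to look and compute and a shell command to move; the robot and the scene stay as the last step left them, time stands still between calls to the robot, and variables do not carry over. Pictures are saved under pics/ and viewed, at most 10 in all, crops included, and the job is handed in when it is done.

```bash
mkdir -p pics
cat > h.py <<'E'
import numpy as np, cv2
from cell import manip
from scipy.spatial.transform import Rotation as R
def cam(n):
    p=manip.camera_params(n); return p
def snap(n,f=None):
    im=manip.camera(n)[:,:,::-1].copy()
    if f: cv2.imwrite('pics/'+f,im)
    return im
def rot(a):
    a=np.array(a); return a if a.shape==(3,3) else R.from_euler('xyz',a).as_matrix()
def cast(p,uv,z):
    f=210/np.tan(np.radians(p['fovy'])/2); uv=np.atleast_2d(uv).astype(float)
    d=np.c_[(uv[:,0]-p['cx'])/f,(uv[:,1]-p['cy'])/f,np.ones(len(uv))]@rot(p['attitude']).T
    o=np.array(p['origin']); return o+d*((z-o[2])/d[:,2])[:,None]
def proj(p,X):
    f=210/np.tan(np.radians(p['fovy'])/2)
    c=(np.atleast_2d(X)-np.array(p['origin']))@rot(p['attitude'])
    return c[:,:2]/c[:,2:]*f+[p['cx'],p['cy']]
E
python3 - <<'E'
from h import *
for n in('side','top','wrist'): print(n,cam(n)); 
a=snap('side','side0.png');b=snap('top','top0.png')
print(manip.read_state(),manip.tip_reach)
E
```

```text
side {'fovy': 44.22295086017911, 'cx': 287.69241931382606, 'cy': 210.80259083940217, 'origin': array([  77.62498038,  890.38192853, 1278.10575358]), 'attitude': array([-2.43011398, -0.01761467, -2.64851822])}
top {'fovy': 52.4254548923424, 'cx': 276.150318663719, 'cy': 205.92385980207823, 'origin': array([ 383.02122262,  -20.3049505 , 1508.6180077 ]), 'attitude': array([-3.01870614,  0.00454443, -1.54329476])}
wrist {'fovy': 71.10013532151225, 'cx': 280.4480499968366, 'cy': 209.86464558176317, 'origin': array([163.30113455, 530.09859727, 383.82311517]), 'attitude': array([2.87672186e+00, 1.99516061e-03, 1.13533463e+00])}
{'clock': 0.1, 'joints': array([ 1.06842029e+00,  3.00431482e-01,  1.52151180e+00, -1.08987566e-05,
        1.32069172e+00, -6.65890704e-02]), 'qd': array([-0.00064955,  0.00038304, -0.00272328,  0.00093634, -0.00222988,
        0.00056714]), 'effort': array([ 1.86345904e-03, -5.32639396e+01, -3.53285766e+01,  7.09154550e-02,
        2.34928261e-02, -1.79582241e-05]), 'eef_pos': array([232.06323249, 498.40570849, 218.93736022]), 'eef_rot': array([-3.14055191e+00, -5.88241822e-05,  2.70580836e+00]), 'wrist_force': array([-0.303631  , -0.70940576, -0.30941719]), 'moment': array([ 0.00864851, -0.01436299, -0.05991847]), 'finger_force': 0.0, 'finger_gap': 94.19244680812936} 14.0
```

View pics/top0.png

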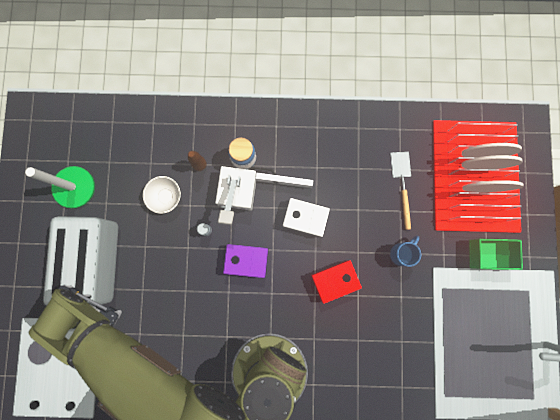

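View pics/side0.png

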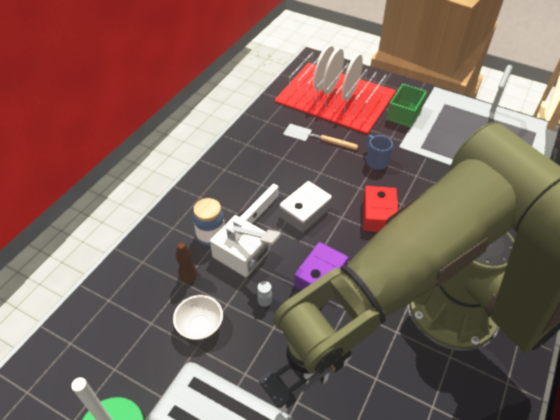

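The top view shows three candidates for the foodbox. The white-lidded box is at (306,217), the purple one at (246,261) and the red one at (337,282). I choose the white one; the sealer is at (237,188) with its paddle at (226,215). Next I check the choice in a close crop and measure.

Run:
```python
from h import *
im=cv2.imread('pics/top0.png'); p=cam('top')
cv2.imwrite('pics/crop0.png',cv2.resize(im[130:310,180:380],None,fx=3.3,fy=3.3,interpolation=cv2.INTER_CUBIC))
hsv=cv2.cvtColor(im,cv2.COLOR_BGR2HSV)
def rect(m,z,name):
    cs,_=cv2.findContours(m.astype(np.uint8)*255,cv2.RETR_EXTERNAL,cv2.CHAIN_APPROX_NONE)
    for c in cs:
        if cv2.contourArea(c)<60: continue
        x,y,w,h=cv2.boundingRect(c)
        if x<180 or x>420 or y<130 or y>310: continue
        W=cast(p,c[:,0,:],z)[:,:2].astype(np.float32)
        r=cv2.minAreaRect(W); print(name,(x,y,w,h),'ctr',np.round(r[0],1),'size',np.round(r[1],1),'ang',round(r[2],1))
w=(hsv[...,1]<40)&(hsv[...,2]>150)
rect(w,62,'white@62'); rect(w,50,'white@50'); rect(w,85,'white@85')
rect((hsv[...,1]>120)&(hsv[...,0]>125)&(hsv[...,0]<155)&(hsv[...,2]>60),62,'purple')
rect((hsv[...,1]>150)&((hsv[...,0]<8)|(hsv[...,0]>172))&(hsv[...,2]>120),62,'red')
rect((hsv[...,1]>70)&(hsv[...,0]>95)&(hsv[...,0]<120)&(hsv[...,2]>60),60,'blue')
```

```text
white@62 (197, 223, 13, 12) ctr [477.5 237.5] size [37.5 40.8] ang 2.7
white@62 (283, 198, 47, 39) ctr [ 527.3 -111.2] size [141.7 102. ] ang 76.3
white@62 (215, 166, 99, 58) ctr [582.6  37.3] size [323.7 195.5] ang 83.7
white@62 (390, 152, 21, 38) ctr [ 697.1 -435.8] size [132.   63.8] ang 5.3
white@50 (197, 223, 13, 12) ctr [478.3 239.7] size [37.8 41.2] ang 2.7
white@50 (283, 198, 47, 39) ctr [ 528.5 -112. ] size [142.9 102.9] ang 76.3
white@50 (215, 166, 99, 58) ctr [584.2  37.7] size [326.3 197.2] ang 83.7
white@50 (390, 152, 21, 38) ctr [ 699.7 -439.2] size [133.1  64.3] ang 5.3
white@85 (197, 223, 13, 12) ctr [476.  233.4] size [36.9 40.2] ang 2.7
white@85 (283, 198, 47, 39) ctr [ 525.  -109.8] size [139.5 100.4] ang 76.3
white@85 (215, 166, 99, 58) ctr [579.4  36.3] size [318.5 192.4] ang 83.7
white@85 (390, 152, 21, 38) ctr [ 692.1 -429.2] size [129.9  62.8] ang 5.3
purple (223, 244, 45, 34) ctr [373.5  89.9] size [141.7 100.9] ang 86.0
red (312, 260, 50, 44) ctr [ 312.8 -217. ] size [102.4 141.8] ang 23.1
blue (397, 236, 24, 31) ctr [ 418.7 -458.2] size [97.7 80.7] ang 7.4
```

View pics/crop0.png

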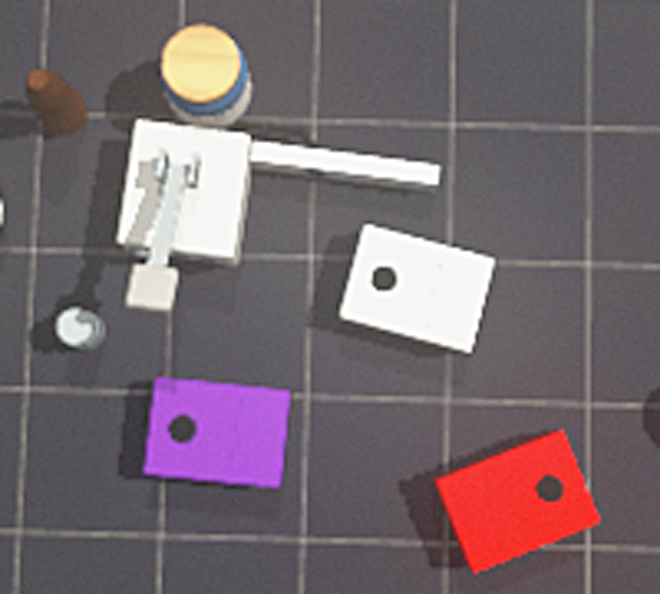

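The close crop confirms the white-lidded box with a grey body, centred at about crop (418,288). The fence runs from crop (251,150) to (440,175), and the paddle is at crop (153,287). Now the sealer's pose.

Run:
```python
from h import *
p=cam('top'); ims=[snap('top').astype(float) for _ in range(3)]
im=np.mean(ims,0).astype(np.uint8); hsv=cv2.cvtColor(im,cv2.COLOR_BGR2HSV)
w=((hsv[...,1]<40)&(hsv[...,2]>150)).astype(np.uint8)
f=w.copy(); f[:,:262]=0; f[:,316:]=0; f[:165]=0; f[197:]=0
g=im[...,1].astype(float)
# fence edges subpixel by column: half-max crossing
up=[];lo=[]
for u in range(264,310):
    c=g[:,u]; ys=np.where(f[:,u])[0]; ys=ys[ys<190]
    a,b=ys.min(),ys.max(); print(u,a,b,c[a-3:b+4].astype(int)) if u%15==0 else 0
    th=120
    k=a-2+np.argmax(c[a-2:a+4]>th); up.append((u,k-1+(th-c[k-1])/(c[k]-c[k-1])))
    k=b-3+np.argmax(c[b-3:b+5]<th); lo.append((u,k-1+(c[k-1]-th)/(c[k-1]-c[k])))
for n,e in(('outer',up),('inner',lo)):
    W=cast(p,e,50); k,c=np.polyfit(W[:,1],W[:,0],1); print(n,'x=',c,'+y*',k,'yaw',-np.arctan(k))
row=g[178:182,300:320].astype(int); print(row)
S=cast(p,np.array([[137,118],[252,130],[238,258],[118,242]])/3.3+[180-.35,130-.35],85); print(S)
print(cast(p,np.array([[440,185],[440,165]])/3.3+[180-.35,130-.35],50))
cs,_=cv2.findContours(w[190:245,275:340].copy(),cv2.RETR_EXTERNAL,cv2.CHAIN_APPROX_NONE)
c=max(cs,key=cv2.contourArea)[:,0]+[275,190]; print(cv2.minAreaRect(cast(p,c,62)[:,:2].astype(np.float32)))
print(manip.read_state()['clock'])
```

```text
270 174 180 [ 89  97  82 215 255 249 247 249 254 203 121 108  76]
285 176 182 [ 99  95  78 214 254 248 247 249 253 201 121 107  74]
300 178 184 [ 99  93  76 214 254 248 247 249 254 198 119 105  73]
outer x= 676.2168831025845 +y* 0.12082456756700721 yaw -0.12024170890684788
inner x= 648.3844782879959 +y* 0.11123922781355733 yaw -0.11078377369732632
[[214 213 185 106  98  89  71  75  78  81  85  89  93  93  94  99 120 118
   94  96]
 [254 255 255 255 255 255 255 253 214 191 133 105  96  86  92 101 118 122
   93  95]
 [248 249 250 251 252 253 254 255 255 255 255 255 255 142  89 102 126 119
   93  97]
 [247 247 247 247 247 247 247 248 249 250 251 255 255 157  85 106 131 119
   95  95]]
[[692.51719734 181.97643298  85.        ]
 [683.06263511  62.91323664  85.        ]
 [549.93927753  72.75400576  85.        ]
 [563.07246777 195.78575232  85.        ]]
[[ 636.89874734 -134.35134745   50.        ]
 [ 658.21602655 -133.990604     50.        ]]
((527.3126831054688, -111.24907684326172), (141.74703979492188, 102.03010559082031), 76.2671890258789)
0.25
```

```bash
cat >> h.py <<'E'
def to(x,y,z,ang,st=None):
    "shift cm and roll units to put TCP at x,y,z with tool y at world angle ang(rad)"
    st=st or manip.read_state(); M=rot(st['eef_rot']); d=M.T@(np.array([x,y,z])-st['eef_pos'])/10
    a=np.arctan2(M[1,1],M[0,1]); t=-(ang-a); t=(t+np.pi/2)%np.pi-np.pi/2
    return np.round(d,2),round(np.degrees(t)/5,2)
E
python3 - <<'E'
from h import *
p=cam('top')
def inv(c): return np.array(c)/3.3+[180-.35,130-.35]
P=[(inv([137,118]),85,(20,120)),(inv([252,130]),85,(20,0)),(inv([238,258]),85,(-110,0)),(inv([118,242]),85,(-110,120))]
for u,a,b in((270,173.7,180.1),(300,177.7,184.1)): pass
end=312.7; 
S=[];W=[]
for uv,z,s in P: W.append(cast(p,[uv],z)[0,:2]);S.append(s)
# fence end corners: edges extrapolated to end column
for v,s in((173.7+(end-270)*.1333,(20,-200)),(180.1+(end-270)*.1333,(0,-200))):
    W.append(cast(p,[(end,v)],50)[0,:2]);S.append(s)
fe=cast(p,[(270,173.7),(300,177.7)],50);d=fe[0]-fe[1];print('fence yaw',-np.arctan2(d[0],d[1]))
S=np.array(S,float);W=np.array(W);A=S-S.mean(0);B=W-W.mean(0)
yaw=np.arctan2((A[:,0]*B[:,1]-A[:,1]*B[:,0]).sum(),(A*B).sum());c,s=np.cos(yaw),np.sin(yaw);M=np.array([[c,-s],[s,c]])
O=W.mean(0)-M@S.mean(0);print(yaw,O,np.round(W-(O+S@M.T),1))
f=lambda a:np.round(O+M@a,1)
print('home',f([-50,-70]),'paddle',f([-170,65]))
np.savez('s.npz',O=O,yaw=yaw)
print('box in s',M.T@(np.array([527.3,-111.2])-O))
print(to(515,-225,219,yaw))
E
```

```text
fence yaw -0.10814234271466162
-0.10542671962062913 [660.03777095  64.88937286] [[-0.  -0.1]
 [ 3.1  0.1]
 [-0.7 -3.7]
 [-0.2 -0. ]
 [ 0.2  3.1]
 [-2.4  0.6]]
home [6.029e+02 5.000e-01] paddle [497.8 147.4]
box in s [-113.47062362 -189.07987901]
(array([-5.619e+01, -5.365e+01,  4.000e-02]), np.float64(14.21))
```

```bash
python3 -m creep '[[0.1,[-56.2,-53.6,0],14.2],[0.1,[-56.2,-53.6,0],14.2],[0.1,[-56.2,-53.6,0],14.2],[0.1,[-56.2,-53.6,0],14.2],[0.1,[-56.2,-53.6,0],14.2],[0.1,[-56.2,-53.6,0],14.2],[0.1,[-56.2,-53.6,0],14.2],[0.1,[-56.2,-53.6,0],14.2],[0.1,[-56.2,-53.6,0],14.2],[0.1,[-56.2,-53.6,0],14.2],[0.1,[-56.2,-53.6,0],14.2],[0.1,[-56.2,-53.6,0],14.2]]'; python3 -c "
from h import *
print(to(515,-225,219,-.1075),to(515,-225,29,-.1075))"
```

```text
clock: 1.45
eef_pos: [451.3, -62.3, 219.6]
eef_rot: [3.141, -0.0, 1.466]
wrist_force: [0.5, 0.8, -0.0]
finger_gap: 51.7
finger_force: 0.0
(array([-15.52,   8.04,   0.07]), np.float64(0.03)) (array([-15.52,   8.03,  19.07]), np.float64(0.03))
```

```bash
python3 -m creep '[[0.1,[-15.5,8.0,0],0],[0.1,[-15.5,8.0,0],0],[0.1,[-15.5,8.0,0],0],[0.1,[-15.5,8.0,0],0],[0.1,[-15.5,8.0,0],0],[0.1,[-15.5,8.0,0],0]]'; python3 -c "
from h import *
print(to(515,-225,29,-.1075))"
```

```text
clock: 2.05
eef_pos: [514.2, -222.5, 219.0]
eef_rot: [-3.141, -0.0, 1.466]
wrist_force: [-0.1, 0.5, 0.3]
finger_gap: 51.5
finger_force: 0.0
(array([-0.25,  0.13, 19.  ]), np.float64(0.03))
```

```bash
python3 -m creep '[[0.1,[0,0,5],0],[0.1,[0,0,10],0],[0.1,[0,0,15],0],[0.1,[0,0,19],0],[0.1,[0,0,19],0]]'; python3 -m creep '[[0.1,[1.2,0,0],0],[0.1,[2.4,0,0],0],[0.1,[3.6,0,0],0],[0.1,[4.6,0,0],0],[0.1,[5.6,0,0],0],[0.1,[6.6,0,0],0],[0.1,[7.6,0,0],0],[0.1,[8.6,0,0],0],[0.1,[9.6,0,0],0],[0.1,[10.4,0,0],0],[0.1,[11.0,0,0],0],[0.1,[11.4,0,0],0]]'; python3 -m creep '[[0.1,[0.6,0,0],0],[0.1,[1.1,0,0],0],[0.1,[1.5,0,0],0],[0.1,[1.8,0,0],0],[0.1,[2.0,0,0],0],[0.1,[2.0,0,0],0]]'
python3 - <<'E'
from h import *
snap('top','t1.png');snap('side','s1.png')
im=cv2.imread('pics/t1.png')[140:290,180:340];cv2.imwrite('pics/c1.png',cv2.resize(im,None,fx=3.3,fy=3.3,interpolation=cv2.INTER_CUBIC))
E
```

```text
clock: 2.55
eef_pos: [511.8, -220.2, 25.2]
eef_rot: [-3.134, -0.003, 1.468]
wrist_force: [-0.7, 0.4, 0.4]
finger_gap: 51.7
finger_force: 0.0
clock: 3.75
eef_pos: [527.6, -109.0, 31.9]
eef_rot: [3.137, 0.002, 1.468]
wrist_force: [-1.0, -8.5, 7.6]
finger_gap: 51.7
finger_force: 4.4
clock: 4.35
eef_pos: [529.6, -89.1, 31.7]
eef_rot: [3.137, 0.001, 1.467]
wrist_force: [-0.2, -5.2, 4.1]
finger_gap: 51.4
finger_force: 2.8
```

View pics/c1.png

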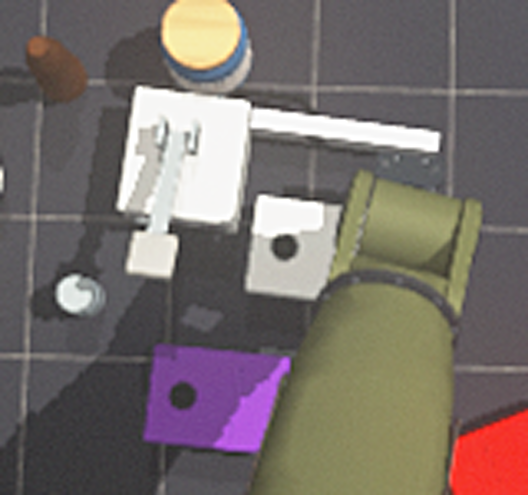

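The crop shows the box squared up near the corner, with its left edge at crop (258,195)–(247,290), parallel to the housing side and about 15 mm short of it. Nothing else has been disturbed. Next is the push towards the fence.

```bash
python3 -m creep '[[0.1,[-2,0,0],0],[0.1,[-4,0,0],0],[0.1,[-4,0,-5],0],[0.1,[-4,0,-10],0],[0.1,[-4,0,-12],0],[0.1,[-4,0,-12],0]]'; python3 -c "
from h import *
print(to(456,4,150,1.463),to(456,4,30,1.463))"
```

```text
clock: 5.05
eef_pos: [525.7, -128.6, 154.0]
eef_rot: [3.134, 0.001, 1.467]
wrist_force: [0.1, -1.2, -0.2]
finger_gap: 51.8
finger_force: 0.0
(array([12.47, -8.3 ,  0.33]), np.float64(-17.95)) (array([12.48, -8.39, 12.33]), np.float64(-17.95))
```

```bash
python3 -m creep '[[0.8,[6,-8.3,0],-1.7],[0.8,[12.5,-8.3,0],-3.4],[0.8,[12.5,-8.3,0],-5.1],[0.8,[12.5,-8.3,0],-6.8],[0.8,[12.5,-8.3,0],-8.5],[0.8,[12.5,-8.3,0],-10.2],[0.8,[12.5,-8.3,0],-11.9],[0.8,[12.5,-8.3,0],-13.6],[0.8,[12.5,-8.3,0],-15.3],[0.8,[12.5,-8.3,0],-17],[0.8,[12.5,-8.3,0],-18],[0.8,[12.5,-8.3,0],-18]]'; python3 -c "
from h import *
print(to(456,4,30,1.463))"
```

```text
clock: 6.25
eef_pos: [454.2, 4.5, 149.1]
eef_rot: [3.142, -0.001, 3.039]
wrist_force: [0.4, -0.2, 0.3]
finger_gap: 84.4
finger_force: 0.0
(array([-0.2 , -0.03, 11.91]), np.float64(0.06))
```

```bash
python3 -m creep '[[0.8,[0,0,4],0],[0.8,[0,0,8],0],[0.8,[0,0,11.9],0],[0.8,[0,0,11.9],0]]'; python3 -m creep '[[0.8,[-1.2,0,0],0],[0.8,[-2.2,0,0],0],[0.8,[-3.2,0,0],0],[0.8,[-4.2,0,0],0],[0.8,[-5.2,0,0],0],[0.8,[-6.0,0,0],0],[0.8,[-6.8,0,0],0],[0.8,[-7.5,0,0],0],[0.8,[-8.1,0,0],0],[0.8,[-8.4,0,0],0],[0.8,[-8.4,0,0],0]]'
```

```text
clock: 6.65
eef_pos: [451.7, 4.4, 26.7]
eef_rot: [-3.141, -0.008, 3.035]
wrist_force: [-0.1, 0.2, 0.8]
finger_gap: 84.1
finger_force: 0.0
clock: 7.75
eef_pos: [538.9, -4.8, 31.7]
eef_rot: [3.142, 0.001, 3.037]
wrist_force: [-1.0, 0.4, 0.8]
finger_gap: 84.2
finger_force: 0.5
```

```bash
python3 -m creep '[[0.8,[-0.3,0,0],0],[0.8,[-0.3,0,0],0]]'; python3 -m creep '[[0.8,[-0.3,0,0],0],[0.8,[-0.3,0,0],0]]'
python3 - <<'E'
from h import *
d=np.load('s.npz');O,y=d['O'],-.1075;s=manip.read_state();M=R.from_euler('z',y).as_matrix()[:2,:2]
print(M.T@(s['eef_pos'][:2]-O),s['wrist_force'])
E
```

```text
clock: 7.95
eef_pos: [541.5, -5.1, 31.4]
eef_rot: [3.142, 0.001, 3.037]
wrist_force: [-3.3, 0.1, 2.7]
finger_gap: 84.4
finger_force: 1.6
clock: 8.15
eef_pos: [543.4, -5.2, 31.2]
eef_rot: [3.142, -0.002, 3.037]
wrist_force: [-13.5, 1.8, 9.6]
finger_gap: 84.1
finger_force: 6.3
[-108.41180397  -82.23476891] [-13.51016016   1.80997932   9.6088056 ]
```

```bash
python3 -m creep '[[0.8,[1,0,0],0],[0.8,[2.5,0,0],0],[0.8,[2.5,0,-4],0],[0.8,[2.5,0,-8],0],[0.8,[2.5,0,-12],0],[0.8,[2.5,0,-12],0]]'; python3 -c "
from h import *
print(to(591,-109,150,-.107))"
```

```text
clock: 8.75
eef_pos: [521.4, -3.0, 156.1]
eef_rot: [3.141, 0.01, 3.037]
wrist_force: [0.3, -0.0, -1.2]
finger_gap: 84.7
finger_force: 0.0
(array([-8.02, -9.82,  0.68]), np.float64(-17.97))
```

```bash
python3 -m creep '[[0.1,[-4,-4.9,0],1.7],[0.1,[-8,-9.8,0],3.4],[0.1,[-8,-9.8,0],5.1],[0.1,[-8,-9.8,0],6.8],[0.1,[-8,-9.8,0],8.5],[0.1,[-8,-9.8,0],10.2],[0.1,[-8,-9.8,0],11.9],[0.1,[-8,-9.8,0],13.6],[0.1,[-8,-9.8,0],15.3],[0.1,[-8,-9.8,0],17],[0.1,[-8,-9.8,0],18],[0.1,[-8,-9.8,0],18]]'; python3 -c "
from h import *
print(to(591,-109,30,-.107))"
```

```text
clock: 9.95
eef_pos: [588.5, -108.6, 150.0]
eef_rot: [-3.142, 0.0, 1.465]
wrist_force: [-0.5, 0.5, -0.2]
finger_gap: 51.6
finger_force: 0.0
(array([-1.0e-02,  2.5e-01,  1.2e+01]), np.float64(0.01))
```

```bash
python3 -m creep '[[0.1,[0,0.2,4],0],[0.1,[0,0.2,8],0],[0.1,[0,0.2,12],0],[0.1,[0,0.2,12],0],[0.1,[0.8,0.2,12],0],[0.1,[1.4,0.2,12],0],[0.1,[1.9,0.2,12],0],[0.1,[2.4,0.2,12],0],[0.1,[2.8,0.2,12],0],[0.1,[2.8,0.2,12],0]]'; python3 -m creep '[[0.1,[0.3,0,0],0],[0.1,[0.3,0,0],0]]';  python3 - <<'E'
from h import *
d=np.load('s.npz');O,y=d['O'],-.1075;s=manip.read_state();M=R.from_euler('z',y).as_matrix()[:2,:2]
print(M.T@(s['eef_pos'][:2]-O),M.T@s['wrist_force'][:2])
E
```

```text
clock: 10.95
eef_pos: [594.7, -80.8, 32.6]
eef_rot: [3.138, 0.001, 1.467]
wrist_force: [1.0, -2.5, 1.6]
finger_gap: 51.8
finger_force: 0.8
clock: 11.15
eef_pos: [594.9, -78.4, 32.5]
eef_rot: [3.138, 0.001, 1.467]
wrist_force: [0.6, -5.4, 4.4]
finger_gap: 51.5
finger_force: 2.7
[ -49.34615867 -149.44051918] [ 1.21101351 -5.28180668]
```

```bash
python3 -m creep '[[0.1,[0.2,0,0],0],[0.1,[0.2,0,0],0]]'; python3 -m creep '[[0.1,[0.2,0,0],0],[0.1,[0.2,0,0],0]]';python3 -m creep '[[0.1,[0.2,0,0],0],[0.1,[0.2,0,0],0]]'
```

```text
clock: 11.35
eef_pos: [595.1, -76.7, 32.4]
eef_rot: [3.138, 0.001, 1.467]
wrist_force: [-1.1, -7.2, 5.9]
finger_gap: 52.2
finger_force: 3.8
clock: 11.55
eef_pos: [594.9, -76.6, 32.4]
eef_rot: [3.139, 0.004, 1.466]
wrist_force: [-5.6, -21.1, 7.1]
finger_gap: 51.7
finger_force: 10.7
clock: 11.75
eef_pos: [594.8, -76.5, 32.5]
eef_rot: [3.139, 0.006, 1.465]
wrist_force: [-9.6, -35.1, 7.2]
finger_gap: 51.5
finger_force: 17.6
```

```bash
python3 -m creep '[[0.1,[-0.8,0,0],0],[0.1,[-2.5,0,0],0],[0.1,[-2.5,0,-4],0],[0.1,[-2.5,0,-8],0],[0.1,[-2.5,0,-12],0],[0.1,[-2.5,0,-12],0]]'
python3 - <<'E'
from h import *
print(to(523,5,150,1.463))
snap('top','t2.png');snap('side','s2.png')
im=cv2.imread('pics/s2.png')[150:300,180:370];cv2.imwrite('pics/c2.png',cv2.resize(im,None,fx=3.5,fy=3.5,interpolation=cv2.INTER_CUBIC))
E
```

```text
clock: 12.35
eef_pos: [594.0, -97.7, 156.7]
eef_rot: [3.132, 0.001, 1.467]
wrist_force: [0.2, -0.0, 0.4]
finger_gap: 51.8
finger_force: 0.0
(array([ 9.48, -8.13,  0.59]), np.float64(-17.95))
```

View pics/c2.png

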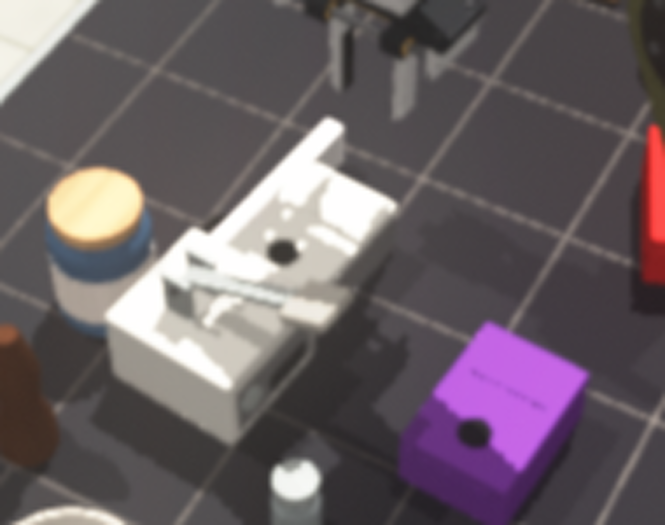

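The side crop shows the white box in the corner. Its lid runs along the fence, with the corner of the fence's end at crop (335,125) and the lid corner at (395,205). Now a last squaring push towards the fence.

```bash
python3 -m creep '[[0.8,[5,-8.1,0],-1.7],[0.8,[9.5,-8.1,0],-3.4],[0.8,[9.5,-8.1,0],-5.1],[0.8,[9.5,-8.1,0],-6.8],[0.8,[9.5,-8.1,0],-8.5],[0.8,[9.5,-8.1,0],-10.2],[0.8,[9.5,-8.1,0],-11.9],[0.8,[9.5,-8.1,0],-13.6],[0.8,[9.5,-8.1,0],-15.3],[0.8,[9.5,-8.1,0],-17],[0.8,[9.5,-8.1,0],-18],[0.8,[9.5,-8.1,0],-18]]'; python3 -c "
from h import *
print(to(523,5,30,1.463))"
```

```text
clock: 13.65
eef_pos: [520.7, 5.9, 149.2]
eef_rot: [3.142, -0.002, 3.039]
wrist_force: [-0.5, -0.6, 0.5]
finger_gap: 84.7
finger_force: 0.0
(array([-0.27, -0.07, 11.92]), np.float64(0.06))
```

```bash
python3 -m creep '[[0.8,[0,0,4],0],[0.8,[0,0,8],0],[0.8,[0,0,12],0],[0.8,[0,0,12],0],[0.8,[-0.8,0,12],0],[0.8,[-1.4,0,12],0],[0.8,[-1.8,0,12],0],[0.8,[-1.8,0,12],0]]'
python3 - <<'E'
from h import *
d=np.load('s.npz');O,y=d['O'],-.1075;s=manip.read_state();M=R.from_euler('z',y).as_matrix()[:2,:2]
print(M.T@(s['eef_pos'][:2]-O),M.T@s['wrist_force'][:2])
E
```

```text
clock: 14.45
eef_pos: [540.3, 4.0, 31.7]
eef_rot: [3.141, 0.002, 3.037]
wrist_force: [-0.0, -0.4, 0.6]
finger_gap: 84.9
finger_force: 0.0
[-112.50973884  -73.42809071] [-0.00562764 -0.40154948]
```

```bash
python3 -m creep '[[0.8,[-0.3,0,0],0],[0.8,[-0.3,0,0],0]]'; python3 -m creep '[[0.8,[-0.15,0,0],0],[0.8,[-0.15,0,0],0]]';  python3 -m creep '[[0.8,[-0.15,0,0],0],[0.8,[-0.15,0,0],0]]'
```

```text
clock: 14.65
eef_pos: [542.4, 3.7, 30.8]
eef_rot: [3.142, 0.001, 3.037]
wrist_force: [0.9, 0.5, 0.4]
finger_gap: 84.4
finger_force: 0.0
clock: 14.85
eef_pos: [543.7, 3.6, 30.5]
eef_rot: [-3.142, 0.0, 3.037]
wrist_force: [-0.6, 0.8, -0.7]
finger_gap: 84.6
finger_force: 0.0
clock: 15.05
eef_pos: [544.2, 3.4, 30.4]
eef_rot: [-3.141, -0.003, 3.037]
wrist_force: [-8.1, 0.1, 5.8]
finger_gap: 84.7
finger_force: 4.0
```

```bash
python3 -m creep '[[0.8,[-0.15,0,0],0],[0.8,[-0.15,0,0],0]]'; python3 -m creep '[[0.8,[-0.1,0,0],0],[0.8,[-0.1,0,0],0]]'; python3 -m creep '[[0.8,[0.8,0,0],0],[0.8,[2,0,0],0],[0.8,[4,0,0],0],[0.8,[4,0,-4],0],[0.8,[4,0,-8],0],[0,[4,0,-12],0],[-1,[4,0,-17],0],[-1,[4,0,-22],0],[-1,[4,0,-22],0]]'
python3 - <<'E'
from h import *
st=manip.read_state(); print(to(498,147,st['eef_pos'][2],1.463))
p=cam('top');im=np.mean([snap('top').astype(float) for _ in range(3)],0).astype(np.uint8)
cv2.imwrite('pics/c3.png',cv2.resize(im[140:270,190:340],None,fx=4,fy=4,interpolation=cv2.INTER_CUBIC))
E
```

```text
clock: 15.25
eef_pos: [544.3, 3.4, 30.4]
eef_rot: [-3.141, -0.006, 3.037]
wrist_force: [-22.0, 0.7, 17.3]
finger_gap: 84.6
finger_force: 10.7
clock: 15.45
eef_pos: [544.3, 3.4, 30.4]
eef_rot: [-3.141, -0.009, 3.037]
wrist_force: [-30.7, 0.9, 22.9]
finger_gap: 84.8
finger_force: 15.3
clock: 16.35
eef_pos: [509.6, 7.3, 257.0]
eef_rot: [3.141, 0.011, 3.037]
wrist_force: [0.1, -0.1, -0.3]
finger_gap: 56.0
finger_force: 0.0
(array([ 2.61, 13.77, -0.02]), np.float64(0.04))
```

View pics/c3.png

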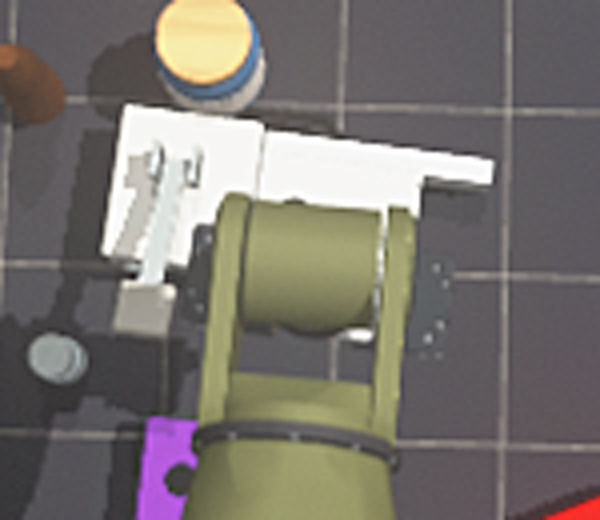

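The box lies flush: no dark gap at the housing seam, crop (262,160), or along the fence. The paddle shows at crop (146,308), unobstructed, and I check its position before pressing.

Run:
```python
from h import *
print(cast(cam('top'),[(226.1,216.6)],178))
d=np.load('s.npz');O,y=d['O'],-.1075;M=R.from_euler('z',y).as_matrix()[:2,:2]
a=O+M@[-156,65];b=O+M@[-170,65];print('rest',a,'level',b)
print(to(*a,205,1.463),to(*b,138,1.463))
```

```text
[[509.1958949  146.19945575 178.        ]]
rest [511.91234029 146.25187522] level [497.99315617 147.7539782 ]
(array([ 1.  , 13.86,  4.47]), np.float64(0.04)) (array([ 2.4 , 13.86, 11.17]), np.float64(0.04))
```

```bash
python3 -m creep '[[-1,[1.2,5,0],0],[-1,[1.2,10,0],0],[-1,[1.2,13.9,0],0],[-1,[1.2,13.9,0],0],[-1,[1.2,13.9,2],0],[-1,[1.2,13.9,4],0],[-1,[1.2,13.9,4.5],0],[-1,[1.2,13.9,4.5],0]]'
python3 - <<'E'
from h import *
d=np.load('s.npz');O,y=d['O'],-.1075;M=R.from_euler('z',y).as_matrix()[:2,:2]
a=O+M@[-158,65];b=O+M@[-170,65]
print(to(*a,192,1.463),to(*b,138,1.463))
E
```

```text
clock: 17.3
eef_pos: [509.9, 146.3, 204.3]
eef_rot: [-3.141, -0.003, 3.037]
wrist_force: [-0.6, 0.9, -0.1]
finger_gap: 0.2
finger_force: 0.0
(array([-0.  ,  0.02,  1.23]), np.float64(0.04)) (array([1.18, 0.03, 6.63]), np.float64(0.04))
```

Pressing down slowly, drifting away from the hinge.

```bash
python3 -m creep '[[-1,[0.1,0,0.6],0],[-1,[0.2,0,1.2],0],[-1,[0.3,0,1.8],0],[-1,[0.5,0,2.4],0],[-1,[0.6,0,3.0],0],[-1,[0.8,0,3.6],0],[-1,[0.9,0,4.2],0],[-1,[1.0,0,4.8],0],[-1,[1.1,0,5.3],0],[-1,[1.2,0,5.8],0],[-1,[1.2,0,6.1],0],[-1,[1.2,0,6.1],0]]'; python3 -m creep '[[-1,[0,0,0],0]]'
python3 - <<'E'
from h import *
d=np.load('s.npz');O,y=d['O'],-.1075;M=R.from_euler('z',y).as_matrix()[:2,:2]
b=O+M@[-170,65]
print(to(*b,138,1.463))
E
```

```text
clock: 18.5
eef_pos: [498.3, 148.1, 144.1]
eef_rot: [-3.142, -0.0, 3.037]
wrist_force: [-2.1, -0.1, 5.4]
finger_gap: 0.6
finger_force: 2.6
clock: 18.6
eef_pos: [498.4, 148.1, 144.5]
eef_rot: [3.142, -0.0, 3.037]
wrist_force: [-2.8, 1.0, 5.4]
finger_gap: 0.4
finger_force: 2.6
(array([ 0.03, -0.04,  0.65]), np.float64(0.04))
```

```bash
python3 -m creep '[[-1,[0,0,0.2],0],[-1,[0,0,0.4],0],[-1,[0,0,0.6],0],[-1,[0,0,0.6],0],[-1,[0,0,0.6],0],[-1,[0,0,0.6],0]]'
python3 - <<'E'
from h import *
z=[]
for i in range(4):
    im=snap('side'); s=manip.read_state(); z.append((s['eef_pos'][2],s['wrist_force'][2]))
print(np.round(z,2))
p=cam('side'); cv2.imwrite('pics/c4.png',cv2.resize(im[170:290,190:340],None,fx=5,fy=5,interpolation=cv2.INTER_CUBIC))
d=np.load('s.npz');O,y=d['O'],-.1075;M=R.from_euler('z',y).as_matrix()[:2,:2]
for q,zz in(((-30,65),122),((-147,65),122),((-192,43),124),((-192,87),124),((-147,87),124)):
  print(q,(proj(p,[*(O+M@q),zz])[0]-[190,170])*5)
E
```

```text
clock: 19.2
eef_pos: [498.1, 148.2, 138.5]
eef_rot: [-3.142, -0.001, 3.037]
wrist_force: [-4.5, 0.6, 4.9]
finger_gap: 0.4
finger_force: 3.0
[[138.47   5.51]
 [138.47   5.24]
 [138.48   6.67]
 [138.47   6.28]]
(-30, 65) [218.89861101 286.17994505]
(-147, 65) [384.20357856 380.40139054]
(-192, 43) [473.10107293 389.69610986]
(-192, 87) [427.30091202 442.69602376]
(-147, 87) [360.76653639 404.3464588 ]
```

View pics/c4.png

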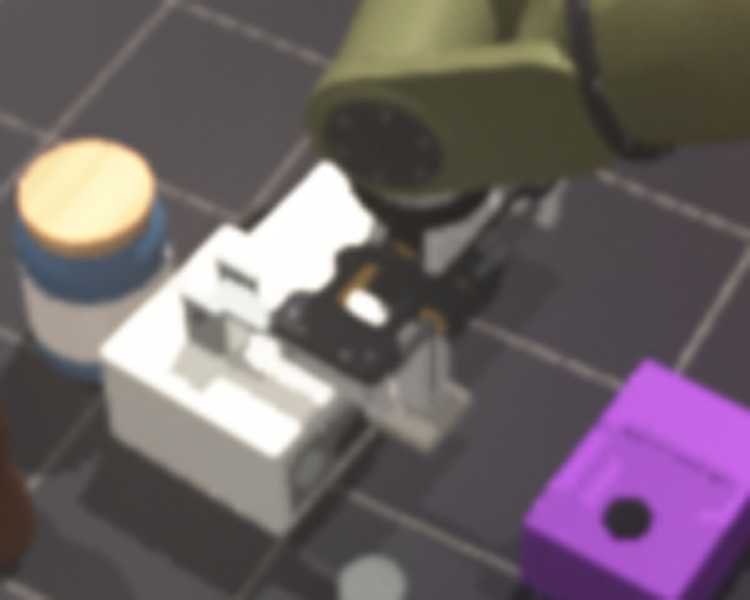

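The crop shows the closed fingertips on the paddle. Its outer corners are at crop (470,398) and (428,448), close to the level-pose prediction of (473,390) and (427,443). The force is about 6 N and the tip height 124.5 mm, so the lever is level. The box is still in the corner. Handing in.

```bash
python3 -c "
from cell import manip
print(manip.sign_off())"
```

```text
the job is handed in; nothing more can be done
None
```

I handed the job in with the food box pushed flush into the sealer's corner and the fingertips still holding the lever level, at about 6 N and with the fingertips about 124.5 mm above the counter; the verdict was not shown to me.

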